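# Free the bridge blank: roll the knurled clamp nut loose and swing the bar aside

## Robot

A 6-joint arm with a two-finger parallel gripper is mounted at the origin on the work surface. World frame = base frame: x ahead of the robot, y to its left, z up, the work surface at z = 0. Lengths are in m, angles in rad, forces in N, time in s.
With the tool pointing down it reaches from about 0.25 to 0.725 m from the base axis. Payload 4 kg.
Tool frame: the origin (TCP) lies midway between the tips of the shut fingers; the grasp point (between the pads) lies 19 mm behind it; z points along the fingers, y is the direction in which the jaws open and shut (so a half turn about z gives the same grasp; the last joint's range is limited). The gripper opens to 85 mm and grips with 20 to 120 N. Pads are 22 mm wide; open, the fingers measure 114 mm over their backs; the gripper's body (76 mm by 85 mm) begins 54 mm behind the grasp point. The pads swing forward as they close: fully open they stand 13 mm farther back than shut.
Start: joints at [-1.16, 0.241, 0.005, 1.335, 0, 1.571], TCP at [0.2, -0.458, 0.231] pointing down, gripper open.
Joint ranges: [-2.72, 2.72], [-1.05, 1.87], [-1.09, 1.28], [-1.99, 2.15], [-1.42, 1.44], [-3.14, 3.14]. Speed limits (rad/s): [2.79, 2.79, 3.14, 3.14, 3.14, 3.14].

## Interface

Orientations are given as a unit quaternion [x, y, z, w].
In Python, from workcell import monitor, cams, order gives the robot as it stands.
- The arm moves only by the tool send_rows, never from a script. Its argument "moves" is a list of rows, each a list of 4 numbers: the shift along the tool's x, y, z as a fraction of full scale, then the turn about the tool's z as a fraction of full scale. A call has 1 to 20 rows; each row shifts and turns the commanded pose from where the row before left it, along the tool's axes as they then stand; what a row does not reach is not made up. Full scale, the value 1, is 100 cm for a shift and 0.1 rad for a turn. A row lasts 1/10 s, in which the tool goes at most 50 mm and 8.59 degrees, less where a joint would pass 70% of its speed; a pose out of reach is approached as far as the arm can. A call with a number of a shift or a turn outside -1 to 1 is refused whole. A call with a gripper value outside its range is refused whole. "claw" is the gripper's target within -1 to 1 (fully open at 1, half-way at 0, shut at -1), set as the call begins (left out, the last holds). The fingers move at their own pace and stop on an object; the grip force is fixed at half the most. Time passes only in rows, so rows that do not move let the fingers close. It gives the time, the measured TCP pose, the force and the opening at its end, in the units of the state.
- monitor.get_obs(): the state, without advancing time (a new reading comes with each control period).
- cams.camera(name): name is "scene" or "side" or "wrist"; returns (picture, depth): 400x640x3 uint8, blue, green, red; 400x640 float32, m along the optical axis (not along the pixel's ray), 0 where there is no reading.
- cams.camera_info(name): a dict with "intrinsics" (3x3 intrinsics, pixels), "distortion" ([k1, k2, p1, p2, k3] as OpenCV has them; the pictures are not rectified), "T" (4x4, takes a point from camera to world coordinates); the wrist camera has in their place "mount" (4x4, takes a point from camera to tool coordinates, whose origin is the TCP and whose axes are the flange's). Camera axes: x right, y up, looking along -z (the intrinsics and any distortion apply to the point x, -y, -z); pixel columns grow to the right and rows downward; lengths in m; the calibration is good to about 2 mm. A picture is of the moment at which its call begins: read the wrist's pose just before it. camera_info takes no time and is no camera call.
- order.job_done(): hands the job in, once; it reports no verdict.
The state is a dict: "clock": time; "joint_pos": joint angles; "joint_vel": joint speeds; "tau": joint torques, N m; "eef_pos": TCP position; "tool_rot": TCP orientation; "ft_force": force on the tool from outside, world axes, zero at the start; "ft_torque": the same for the moment, N m; "grip_width": finger opening in m.
Only numpy, scipy, OpenCV 4.12 (cv2) and the standard library are available. Lean on these libraries where they do the work, as an engineer would, in place of code of your own. Each camera call takes 0.05 s, during which the arm holds its last target.

## Task

Loosen the big round knurled nut of the bridge jig by two full turns (to within a quarter turn) by rolling a fingertip around its rim, counter-clockwise seen from above; then, and not before, push the wooden clamp bar with a fingertip clockwise about the stud, roughly a quarter turn, so that it points well away from the bridge. Do not grip or lift anything, and leave the bridge and everything else on the bench where it is.

Things in the scene. Friction and masses are not known exactly. Their poses are not given: they have to be found in the camera images.
- jig: Flat plywood board, 220 x 310 x 18 mm, fixed to the bench. Origin: at bench height on the vertical axis of the threaded stud; z up. The board reaches from -90 to +130 mm along its x and from -75 to +235 mm along its y. The bridge lies on it along its +y. The stud is 12 mm thick, its top 88 mm above the bench.
- nut (a joint): Rotation of the big round brass nut on the stud, rad: 0 = tight (every start), growing counter-clockwise seen from above = loosening; one full turn is 6.28. It turns stiffly (0.04 N m) and stays where it is left; it has a stop at 0. It climbs 3 mm per turn and the bar climbs with it.
- nut_top (a point): Centre of the nut's top face, on the stud axis, 75 mm above the bench when tight, 81 after two turns; turns with the nut. Nut: brass disc, vertical axis, 20 mm high, coarsely knurled rim, diameter 54 mm, 58 over its 20 upright ridges (3.5 mm wide). A dark radial line on top, at this point's +x, shows the rotation. Below it: a spacer 28 mm wide, 7.5 mm high, then the bar.
- bar (a joint): Swing of the wooden clamp bar about the stud axis, rad: 0 = lying along the jig's +y over the bridge (every start, with a stop there), growing clockwise seen from above, towards the jig's +x; stop at 1.6. Needs about 0.1 N m and stays where it is left.
- bar_end (a point): Middle of the bar's free end face, 111 mm from the stud axis, 40.5 mm above the bench (46.5 after two turns). Bar: wood, 24 mm wide, 14 thick; point y points outwards along it, x across it (the jig's x at bar 0). Cork foot 5 mm deep under it, 90 mm from the stud, rests on the bridge beside a ridge: swung before the nut is loose, it drags the bridge along.
- bridge_center (a point): Centre of the loose dark-wood guitar bridge blank, 32 x 150 x 10 mm, 90 g, lying along the jig's y, centred 135 mm from the stud. Its top is 28 mm above the bench; a ridge 4 mm wide along its +x edge rises 4 mm more. A low fence (8 mm high) runs along its -x side.
- cork_block: Bystander: cork block 30 x 55 x 25 mm on the jig board. Origin under its centre.
- pin_cup: Bystander: white ceramic cup, 44 mm wide, 30 mm high, on the jig board. Origin under its centre.
- glue: Bystander: white glue bottle, 56 mm wide, 130 mm high. Origin under its centre.
- tub: Bystander: white plastic tub, 110 mm wide, 70 mm high. Origin under its centre.
- brush: Bystander: brush lying on the bench. Origin under its middle.
- spool: Bystander: black spool, 60 mm wide, 32 mm high. Origin under its centre.
- jar: Bystander: amber jar, 60 mm wide, 70 mm high. Origin under its centre.

How it is judged:
On the way, in this order (a step that is already met when the one before it is completed fails the run):
1. the nut is loosened by two full turns while the bar still lies over the bridge (value of joint nut above 10.8 rad and value of joint bar below 0.25 rad), for 0.1 s.
2. the bar is swung aside (value of joint bar above 1.15 rad), for 0.1 s.
At the end, for the whole second after the job is handed in: The nut stands two full turns loose (10.8 to 14.4 rad: within a good quarter turn), the bar is swung more than 1.15 rad (66 degrees) from its place over the bridge, both at rest, and the bridge lies within 8 mm of where it was (value of joint nut between 10.8 and 14.4 rad and value of joint bar above 1.15 rad and distance of bridge_center from where it was at the start of the episode below 0.008 m and velocity of joint nut between -0.1 and 0.1 rad/s and velocity of joint bar between -0.1 and 0.1 rad/s); the robot touches nothing.
It fails at once if the nut is unscrewed more than about two and a half turns (value of joint nut above 15.7 rad).
It fails at once if the bar is swung while the nut is still tight (value of joint nut below 10.8 rad and value of joint bar above 0.25 rad).
It fails at once if the bridge is shifted by more than 8 mm or lifted (distance of bridge_center from where it was at the start of the episode above 0.008 m).
It fails at once if the nut or the bar is taken between the fingers instead of rolled or pushed with a fingertip ((horizontal distance between the grasp point and nut_top below 0.012 m and z of the grasp point in the frame of nut_top below 0.012 m) or (x of the grasp point in the frame of bar_end between -0.007 and 0.007 m and y of the grasp point in the frame of bar_end between -0.08 and 0.012 m and z of the grasp point in the frame of bar_end below 0.018 m)).
It fails at once if a bystander is shifted by more than 25 mm or lifted (distance of any of cork_block, pin_cup, glue, tub, brush, spool, jar from where it was at the start of the episode above 0.025 m).
It also fails if it takes over 67 s, if anything falls off the work surface, if the arm or the gripper's body presses on something with over 40 N, if the wrist force passes 120 N, or if a joint passes its speed limit or range.

## Working session

There is one attempt and no reset: what is moved stays moved. The work goes in short steps, Python scripts to look and compute and a tool call to move; the robot and the scene stay as the last step left them, time stands still between calls to the robot, and variables do not carry over. Pictures are saved under pics/ and viewed, and the job is handed in when it is done.

Besides the shell and the picture viewer there is one more tool, called after ">>>" as a command line: name --pt "numbers of a row" for each row, then --argument value for the rest. send_rows: Moves the arm, as the interface text tells. Its arguments: {"type":"object","properties":{"moves":{"type":"array","items":{"type":"array","items":{"type":"number","minimum":-1,"maximum":1}}},"claw":{"type":"number"}},"required":["moves"]}

```bash
mkdir -p pics; ls; python3 - <<'E'
from workcell import monitor,cams,order
import cv2,numpy as np
o=monitor.get_obs();print(o)
for n in("scene","side"):
    im,d=cams.camera(n);cv2.imwrite(f"pics/{n}0.png",im);np.save(f"{n}0.npy",d);i=cams.camera_info(n);print(n,i)
print(cams.camera_info("wrist"))
E
```

```text
pics
{'clock': 0.0, 'joint_pos': array([-1.15999076e+00,  2.41456635e-01,  3.71461992e-03,  1.33519632e+00,
        8.41925931e-06,  1.57077642e+00]), 'joint_vel': array([-0.00141411,  0.00126972,  0.00064101,  0.0008797 , -0.00179929,
       -0.00101278]), 'tau': array([-2.40055961e-04, -3.72316968e+01,  2.52408350e+01,  1.68969721e-02,
       -1.60763102e-05,  6.98686016e-07]), 'eef_pos': array([ 0.19942231, -0.45781551,  0.23038749]), 'tool_rot': array([ 9.78976321e-01,  2.03971115e-01, -2.14311534e-04, -1.04934887e-03]), 'ft_force': array([-0.67880086, -0.8152147 , -0.27515655]), 'ft_torque': array([-0.05471985, -0.00943492,  0.01417308]), 'grip_width': 0.08541784231508792}
scene {'intrinsics': array([[503.30537812,   0.        , 317.17769757],
       [  0.        , 503.30537812, 193.0075168 ],
       [  0.        ,   0.        ,   1.        ]]), 'distortion': array([-0.0866377,  0.       ,  0.       ,  0.       ,  0.       ]), 'T': array([[-0.42611191, -0.47887236,  0.76753496,  1.62785613],
       [ 0.90439152, -0.20441889,  0.3745516 ,  0.46682831],
       [-0.02246376,  0.853
[... 519 characters left out ...]
,  0.63671494,  0.8305002 ],
       [ 0.        ,  0.        ,  0.        ,  1.        ]])}
{'intrinsics': array([[307.92480777,   0.        , 321.91184718],
       [  0.        , 307.92480777, 196.20301289],
       [  0.        ,   0.        ,   1.        ]]), 'distortion': array([-0.04469568,  0.        ,  0.        ,  0.        ,  0.        ]), 'mount': array([[ 1.02171709e-03,  9.63867717e-01,  2.66379393e-01,
         6.66786670e-02],
       [ 9.99999475e-01, -9.65579870e-04, -3.41712967e-04,
         1.25110952e-03],
       [-7.21555178e-05,  2.66379602e-01, -9.63868198e-01,
        -1.43080056e-01],
       [ 0.00000000e+00,  0.00000000e+00,  0.00000000e+00,
         1.00000000e+00]])}
```

View pics/scene0.png

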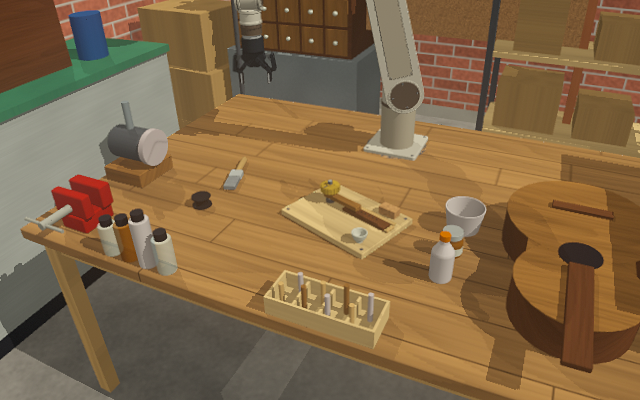

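View pics/side0.png

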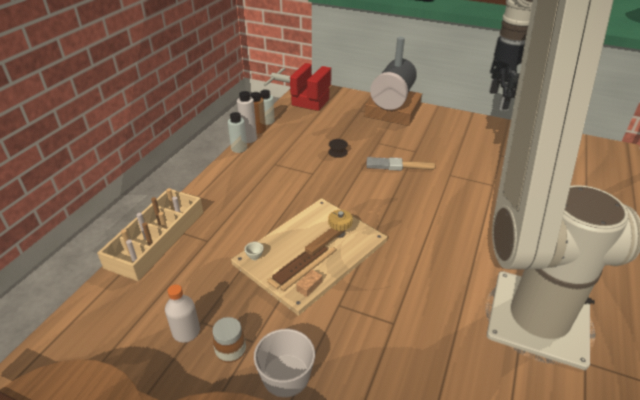

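The scene view has the jig at about (345,215) with the nut at (331,188). In the side view the nut is at (340,220). Next I localise them from depth.

```bash
cat > h.py <<'E'
import cv2,numpy as np
from workcell import monitor,cams,order
def cloud(n,d,info=None,T=None):
    i=info or cams.camera_info(n);K=i['intrinsics'];D=np.array(i['distortion'])
    T=i['T'] if T is None else T
    v,u=np.mgrid[0:400,0:640]
    p=cv2.undistortPoints(np.stack([u,v],-1).reshape(-1,1,2).astype(np.float64),K,D).reshape(400,640,2)
    P=np.stack([p[...,0]*d,-p[...,1]*d,-d],-1)
    return P@T[:3,:3].T+T[:3,3]
def proj(n,X,T=None):
    i=cams.camera_info(n);T=i['T'] if T is None else T
    c=(np.asarray(X)-T[:3,3])@T[:3,:3]
    c=c*[1,-1,-1]
    return cv2.projectPoints(c.reshape(-1,1,3).astype(float),np.zeros(3),np.zeros(3),i['intrinsics'],np.array(i['distortion']))[0].reshape(-1,2)
E
python3 - <<'E'
from h import *
P={}
for n,box in(("scene",(270,160,420,270)),("side",(225,180,400,320))):
    d=np.load(f"{n}0.npy");W=cloud(n,d);x0,y0,x1,y1=box
    im=cv2.imread(f"pics/{n}0.png")
    cv2.imwrite(f"pics/{n}0c.png",cv2.resize(im[y0:y1,x0:x1],None,fx=4.5,fy=4.5,interpolation=cv2.INTER_CUBIC))
    w=W[y0:y1,x0:x1].reshape(-1,3);w=w[d[y0:y1,x0:x1].ravel()>0]
    b=w[(w[:,2]>.012)&(w[:,2]<.024)]
    print(n,len(b),cv2.minAreaRect((b[:,:2]*1000).astype(np.float32)))
    t=w[(w[:,2]>.069)&(w[:,2]<.079)];print('nut',len(t),t.mean(0),np.median(t,0),cv2.minEnclosingCircle((t[:,:2]*1000).astype(np.float32)))
    t=w[(w[:,2]>.082)];print('stud',len(t),t.mean(0))
    h=w[(w[:,2]>.04)&(w[:,2]<.055)];print('bar',len(h),cv2.minAreaRect((h[:,:2]*1000).astype(np.float32)))
E
```

```text
scene 3516 ((519.7881469726562, 13.546600341796875), (316.0921630859375, 226.6894073486328), 69.9303970336914)
nut 149 [ 0.48079686 -0.05146158  0.07406097] [ 0.48183823 -0.04965359  0.07430169] ((475.8479919433594, -55.313751220703125), 30.867576599121094)
stud 16 [ 0.4753421  -0.05323163  0.08605655]
bar 462 ((509.8271789550781, 75.2032241821289), (242.68687438964844, 173.6410369873047), 44.6573486328125)
side 6502 ((518.151611328125, 13.532302856445312), (312.69586181640625, 223.43243408203125), 70.37196350097656)
nut 285 [ 0.47364572 -0.04046842  0.07318658] [ 0.47011311 -0.04918849  0.07310749] ((519.551025390625, 109.92820739746094), 201.81983947753906)
stud 22 [ 0.47209431 -0.05473919  0.08529673]
bar 671 ((530.3716430664062, 32.272621154785156), (211.57745361328125, 194.2643585205078), 75.77142333984375)
```

```bash
sleep 1
```

```text
(no output)
```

View pics/scene0c.png

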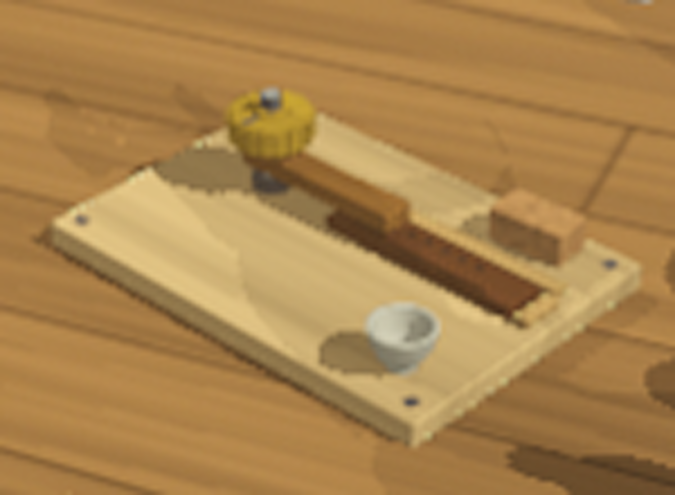

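View pics/side0c.png

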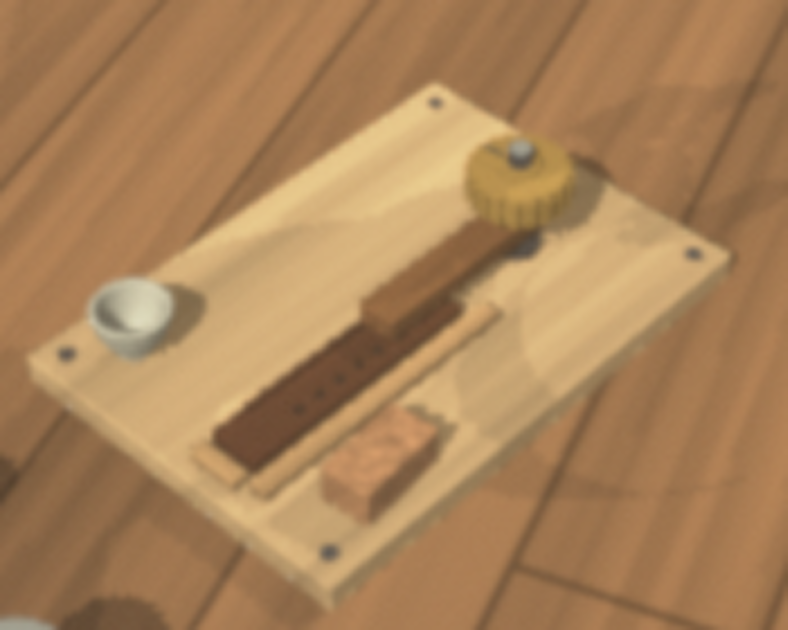

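The stud is at about (0.474,-0.054) and the jig +y axis points about 70° from world x. First I yaw the tool so its x lies along world +y, and shut the claw.

>>> send_rows --pt "0 0 0 -1" --pt "0 0 0 -1" --pt "0 0 0 -1" --pt "0 0 0 -1" --pt "0 0 0 -1" --pt "0 0 0 -1" --pt "0 0 0 -1" --pt "0 0 0 -1" --pt "0 0 0 -1" --pt "0 0 0 -1" --pt "0 0 0 -1" --pt "0 0 0 -0.61" --claw -1

```text
clock: 1.3
eef_pos: [0.1995, -0.458, 0.2308]
tool_rot: [0.706, 0.709, 0.0, -0.001]
ft_force: [0.3, -0.8, 0.2]
grip_width: -0.0002
```

>>> send_rows --pt "0.034 0.03 0.01 0" --pt "0.034 0.03 0.01 0" --pt "0.034 0.03 0.01 0" --pt "0.034 0.03 0.01 0" --pt "0.034 0.03 0.01 0" --pt "0.034 0.03 0.01 0" --pt "0.034 0.03 0.01 0" --pt "0.034 0.03 0.01 0" --pt "0.034 0.03 0.01 0" --pt "0 0 0 0" --pt "0 0 0 0"

```text
clock: 2.4
eef_pos: [0.4691, -0.151, 0.1405]
tool_rot: [0.706, 0.708, -0.001, -0.001]
ft_force: [-0.0, -0.3, -0.1]
grip_width: -0.0003
```

```bash
cat >> h.py <<'E'
from scipy.spatial.transform import Rotation as R
def wrist(name):
    o=monitor.get_obs();im,d=cams.camera("wrist");cv2.imwrite(f"pics/{name}.png",im)
    T=np.eye(4);T[:3,:3]=R.from_quat(o['tool_rot']).as_matrix();T[:3,3]=o['eef_pos'];T=T@cams.camera_info("wrist")['mount']
    return o,im,d,T
E
python3 - <<'E'
from h import *
o,im,d,T=wrist("w1");print(o['clock'],o['eef_pos'],o['tool_rot'],o['joint_pos'],o['ft_force'],o['grip_width'])
np.save("w1.npy",d);np.save("w1T.npy",T)
w=cloud("wrist",d,T=T)[d>0]
m=(w[:,0]>.42)&(w[:,0]<.53)&(w[:,1]>-.11)&(w[:,1]<0)
w=w[m]
for lo,hi in((.071,.08),(.083,.095)):
    t=w[(w[:,2]>lo)&(w[:,2]<hi)];print(len(t),t.mean(0) if len(t) else 0, cv2.minEnclosingCircle((t[:,:2]*1000).astype(np.float32)) if len(t) else 0)
E
```

```text
2.4 [ 0.46914011 -0.15104987  0.14047815] [ 7.05767348e-01  7.08442795e-01 -6.97259382e-04 -8.77720035e-04] [-3.11217575e-01  2.88327930e-01 -1.76382510e-01  1.10828356e+00
 -4.43264932e-04  1.25579558e+00] [-0.02743104 -0.28829999 -0.12635161] -0.0003466297110534754
5781 [ 0.47348514 -0.05683384  0.07553221] ((473.3782653808594, -57.0590705871582), 29.189050674438477)
462 [ 0.47320141 -0.05758867  0.08807532] ((473.2529602050781, -57.292205810546875), 7.053032398223877)
```

View pics/w1.png

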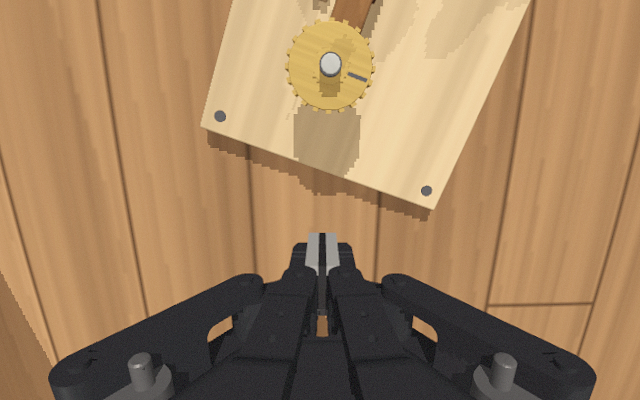

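The nut is at (330,65), with its dark line pointing right along jig +x (tight). The fingertips are at (322,235). I measure the fingertip geometry in the tool frame.

```bash
python3 - <<'E'
from h import *
d=np.load("w1.npy");M=cams.camera_info("wrist")['mount']
W=cloud("wrist",d,T=M);v,u=np.mgrid[0:400,0:640]
m=(d>0)&(W[...,2]<.01)&(abs(W[...,1])<.06)
for a in np.arange(-.06,.01,.005):
    k=m&(W[...,2]>=a)&(W[...,2]<a+.005)
    if k.sum():q=W[k];print(round(a,3),k.sum(),'x',(q[:,0].min()*1e3).round(1),(q[:,0].max()*1e3).round(1),'y',(q[:,1].min()*1e3).round(1),(q[:,1].max()*1e3).round(1))
im=cv2.imread("pics/w1.png")[215:300,270:380];cv2.imwrite("pics/w1tip.png",cv2.resize(im,None,fx=6,fy=6,interpolation=cv2.INTER_CUBIC))
E
```

```text
-0.06 3725 x -10.3 11.7 y -41.0 42.3
-0.055 2005 x -11.5 13.1 y -36.6 36.5
-0.05 1517 x -13.3 12.8 y -32.7 32.8
-0.045 391 x -8.9 12.5 y -21.1 27.5
-0.04 612 x -13.1 10.5 y -10.8 9.8
-0.035 209 x 5.2 10.0 y -13.0 13.0
-0.03 357 x 4.6 10.3 y -13.9 13.5
-0.025 319 x 4.6 10.1 y -13.8 13.4
-0.02 278 x 4.6 10.1 y -13.8 13.4
-0.015 257 x 4.7 10.1 y -13.8 13.4
-0.01 161 x 4.6 9.9 y -12.7 12.3
-0.005 13 x 8.9 9.4 y -6.7 6.3
```

View pics/w1tip.png

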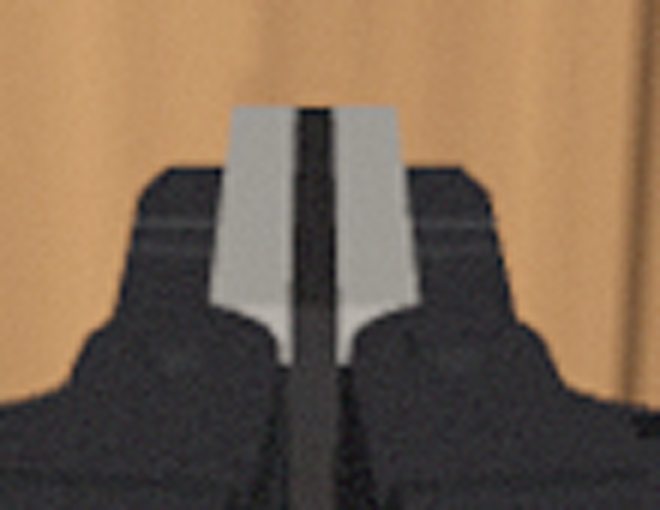

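The pads form a clean tip of about 21 x 13.4 mm, with the wider backs starting about 8 mm higher. I go down beside the nut's -y side and probe for contact.

>>> send_rows --pt "0.018 0.002 0.037 0" --pt "0.018 0.002 0.037 0" --pt "0.008 0 0 0" --pt "0.005 0 0 0" --pt "0 0 0 0"

```text
clock: 2.95
eef_pos: [0.4745, -0.1039, 0.0693]
tool_rot: [0.707, 0.707, 0.001, 0.001]
ft_force: [0.2, 0.2, -0.4]
grip_width: -0.0003
```

>>> send_rows --pt "0.002 0 0 0" --pt "0.002 0 0 0" --pt "0 0 0 0"

```text
clock: 3.25
eef_pos: [0.4739, -0.0994, 0.0682]
tool_rot: [0.707, 0.707, 0.0, 0.001]
ft_force: [0.4, 0.3, 0.1]
grip_width: -0.0
```

>>> send_rows --pt "0.002 0 0 0" --pt "0 0 0 0"

```text
clock: 3.45
eef_pos: [0.4733, -0.097, 0.0674]
tool_rot: [0.707, 0.708, 0.0, 0.0]
ft_force: [0.1, 0.8, -0.3]
grip_width: 0.0002
```

>>> send_rows --pt "0.001 0 0 0" --pt "0 0 0 0"

```text
clock: 3.65
eef_pos: [0.4732, -0.096, 0.0672]
tool_rot: [0.707, 0.708, -0.0, -0.0]
ft_force: [-0.2, -0.2, -0.2]
grip_width: -0.0001
```

>>> send_rows --pt "0.001 0 0 0" --pt "0 0 0 0"

```text
clock: 3.85
eef_pos: [0.4733, -0.0956, 0.0673]
tool_rot: [0.707, 0.707, -0.0, 0.0]
ft_force: [-0.9, -2.5, -0.5]
grip_width: 0.0
```

>>> send_rows --pt "0.001 0 0 0" --pt "0 0 0 0"

```text
clock: 4.05
eef_pos: [0.4733, -0.0952, 0.0674]
tool_rot: [0.707, 0.707, -0.001, 0.001]
ft_force: [-0.5, -4.2, 0.5]
grip_width: 0.0
```

Contact comes at y≈-0.0958, and the arm gives about 3 N/mm, which is nicely compliant. I start orbiting along a rounded-rectangle path, pressing about 3 mm in.

>>> send_rows --pt "0.001 0 0 0" --pt "0 0.0033 0 0" --pt "0 0.0034 -0.0001 0" --pt "0.0009 0.0067 -0.0001 0" --pt "0.0026 0.0063 -0.0001 0" --pt "0.0041 0.0054 -0.0001 0"

```text
clock: 4.65
eef_pos: [0.4989, -0.0854, 0.0677]
tool_rot: [0.707, 0.707, 0.0, 0.0]
ft_force: [-0.1, -2.2, -0.1]
grip_width: 0.0002
```

>>> send_rows --pt "0.0054 0.0041 -0.0001 0" --pt "0.0063 0.0026 -0.0001 0" --pt "0.0067 0.0009 -0.0001 0"

```text
clock: 4.95
eef_pos: [0.5081, -0.0666, 0.0691]
tool_rot: [0.707, 0.708, 0.001, 0.002]
ft_force: [3.1, -3.0, 4.4]
grip_width: -0.0
```

```bash
python3 - <<'E'
from h import *
o,im,d,T=wrist("w2");print(o['clock'],o['eef_pos'],o['tool_rot'],o['joint_pos'],o['ft_force'],o['ft_torque'])
print(proj("wrist",[[.4733,-.0565,.076]],T))
E
```

```text
4.95 [ 0.50809129 -0.06662375  0.06910058] [0.70662291 0.70758746 0.0012296  0.00159263] [-1.30389167e-01  3.92520386e-01 -2.32376626e-01  9.41875208e-01
  1.26354143e-05  1.43904311e+00] [ 3.11285249 -3.02975901  4.387549  ] [-0.61729941 -0.61247583  0.05273048]
[[248.87894261 232.90196468]]
```

View pics/w2.png

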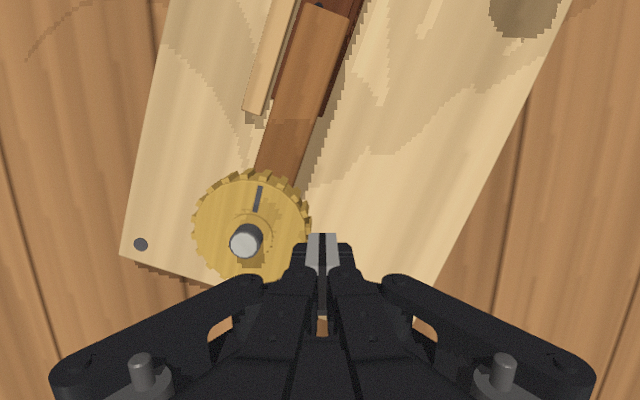

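It works: the line on the nut (258,198) has gone from about -20° to about +78°, roughly 1.7 rad, and the bar stays over the bridge. I continue the orbit.

>>> send_rows --pt "0.0052 0 -0.0001 0" --pt "0.0052 0 -0.0001 0" --pt "0.0052 0 -0.0001 0" --pt "0.0053 0 -0.0001 0" --pt "0.0067 -0.0009 -0.0001 0" --pt "0.0063 -0.0026 -0.0001 0" --pt "0.0054 -0.0041 -0.0001 0" --pt "0.0041 -0.0054 -0.0001 0" --pt "0.0026 -0.0063 -0.0001 0" --pt "0.0009 -0.0067 -0.0001 0"

```text
clock: 6.0
eef_pos: [0.4795, -0.0174, 0.0688]
tool_rot: [0.706, 0.708, 0.002, -0.002]
ft_force: [3.3, 8.8, 1.8]
grip_width: 0.0002
```

```bash
cat >> h.py <<'E'
def top(name,cz,cx=.4733,cy=-.0565,fresh=True):
    o,im,d,T=wrist(name)
    # rectified top view at height cz: 80x80mm, 5px/mm; up=world +y,right=world +x
    j,i=np.mgrid[0:400,0:400];X=np.stack([cx+(i-200)/5e3,cy+(200-j)/5e3,np.full(i.shape,cz)],-1).reshape(-1,3)
    uv=proj("wrist",X,T).reshape(400,400,2).astype(np.float32)
    t=cv2.remap(im,uv[...,0],uv[...,1],cv2.INTER_LINEAR);cv2.imwrite(f"pics/{name}t.png",t)
    g=t.max(2).astype(float)
    a=np.radians(np.arange(0,360,2));rr=np.arange(13,24,.5)
    s=np.array([np.mean([g[int(200-5*r*np.sin(q)),int(200+5*r*np.cos(q))] for r in rr]) for q in a])
    k=np.argsort(s)[:6];print('t',o['clock'],'pos',o['eef_pos'].round(4),'F',o['ft_force'].round(1),'dark angles',np.degrees(a[k]).round(),s[k].round(),'med',np.median(s).round())
    return o,im,d,T
E
python3 - <<'E'
from h import *
o,im,d,T=top("w3",.077);print(o['joint_pos'])
E
```

```text
t 6.0 pos [ 0.4795 -0.0174  0.0688] F [3.3 8.8 1.8] dark angles [250.  82. 248.  46. 334.  44.] [29. 29. 31. 31. 31. 32.] med 42.0
[-0.03985336  0.34014633 -0.31485313  0.91599189  0.00568961  1.52801823]
```

View pics/w3.png

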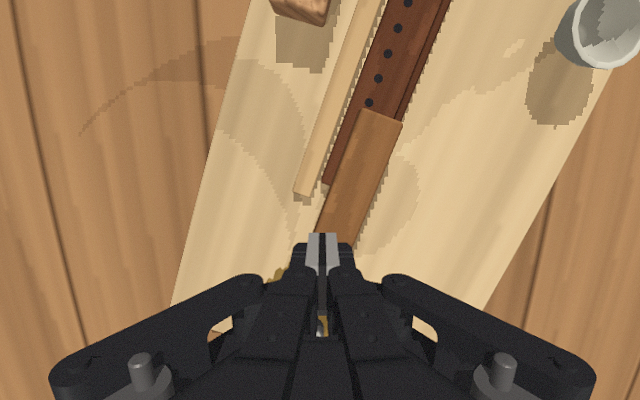

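View pics/w3t.png

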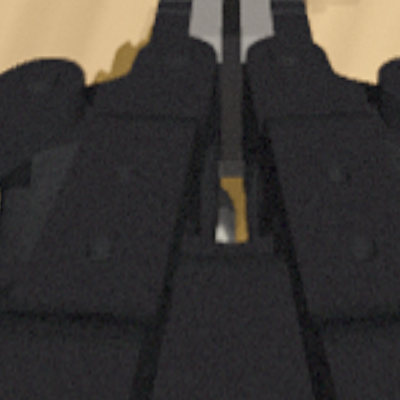

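The gripper hides the nut from this side. The bar is undisturbed at (360,170). I go on around.

>>> send_rows --pt "0 -0.0045 -0.0001 0" --pt "0 -0.0045 -0.0001 0" --pt "0 -0.0044 -0.0001 0" --pt "-0.0009 -0.0067 -0.0001 0" --pt "-0.0026 -0.0063 -0.0001 0" --pt "-0.0041 -0.0054 -0.0001 0" --pt "-0.0054 -0.0041 -0.0001 0" --pt "-0.0063 -0.0026 -0.0001 0" --pt "-0.0067 -0.0009 -0.0001 0" --pt "-0.0052 0 -0.0001 0" --pt "-0.0052 0 -0.0001 0" --pt "-0.0052 0 -0.0001 0" --pt "-0.0053 0 -0.0001 0"

```text
clock: 7.35
eef_pos: [0.4389, -0.0678, 0.0711]
tool_rot: [0.707, 0.707, -0.001, -0.001]
ft_force: [-3.3, 2.0, 10.3]
grip_width: 0.0001
```

```bash
python3 - <<'E'
from h import *
o,im,d,T=top("w4",.078)
E
```

```text
t 7.35 pos [ 0.4389 -0.0678  0.0711] F [-3.3  2.  10.3] dark angles [350. 348. 352. 346. 202. 204.] [ 94.  94. 102. 129. 162. 162.] med 189.0
```

View pics/w4.png

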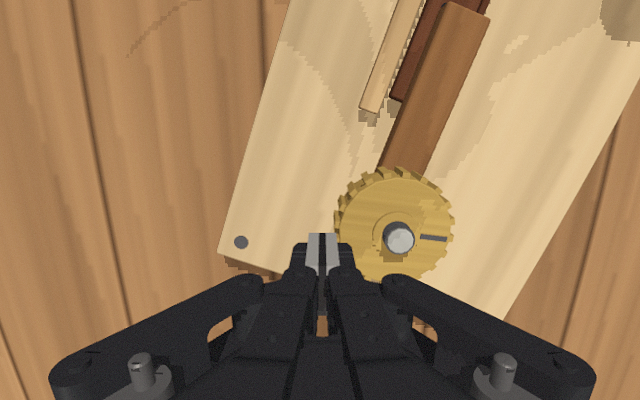

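The line is at 349° against 340° at the start, so the nut stands at one turn plus 9° (about 6.4 rad). I check the nut height later. I run the next arc, the bottom straight, the arc and the right straight.

>>> send_rows --pt "-0.0067 0.0009 -0.0006 0" --pt "-0.0063 0.0026 -0.0006 0" --pt "-0.0054 0.0041 -0.0001 0" --pt "-0.0041 0.0054 -0.0001 0" --pt "-0.0026 0.0063 -0.0001 0" --pt "-0.0009 0.0067 -0.0001 0" --pt "0 0.0045 -0.0001 0" --pt "0 0.0045 -0.0001 0" --pt "0 0.0044 -0.0001 0" --pt "0.0009 0.0067 -0.0001 0" --pt "0.0026 0.0063 -0.0001 0" --pt "0.0041 0.0054 -0.0001 0" --pt "0.0054 0.0041 -0.0001 0" --pt "0.0063 0.0026 -0.0001 0" --pt "0.0067 0.0009 -0.0001 0"

```text
clock: 8.9
eef_pos: [0.5079, -0.0667, 0.0734]
tool_rot: [0.707, 0.708, 0.001, 0.001]
ft_force: [4.1, -2.8, -1.2]
grip_width: 0.0002
```

```bash
python3 - <<'E'
from h import *
o,im,d,T=top("w5",.08)
w=cloud("wrist",d,T=T)[d>0]
r=np.hypot(w[:,0]-.4733,w[:,1]+.0565);t=w[(r<.024)&(r>.01)&(w[:,2]<.085)&(w[:,2]>.07)];print(len(t),np.median(t[:,2]))
E
```

```text
t 8.9 pos [ 0.5079 -0.0667  0.0734] F [ 4.1 -2.8 -1.2] dark angles [186. 188. 184. 190. 270. 268.] [ 93.  94. 105. 123. 162. 163.] med 196.0
5905 0.08024807740920939
```

View pics/w5.png

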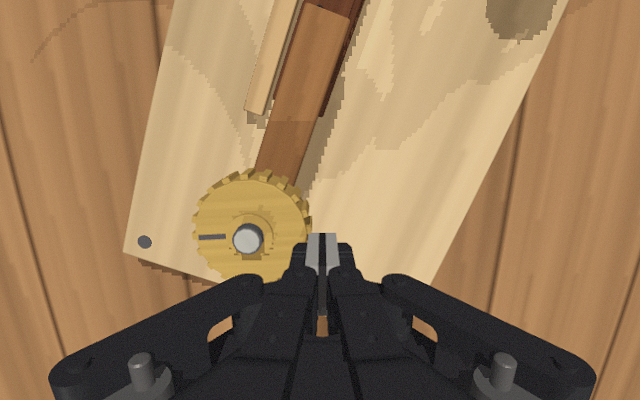

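The line is at 187° and the nut top is at 80.2 mm, so the nut is at about 567° (9.9 rad). The height agrees. It needs about 153° more, so I run the right straight, an arc and a bit extra, then back off.

>>> send_rows --pt "0.0052 0 -0.0001 0" --pt "0.0052 0 -0.0001 0" --pt "0.0052 0 -0.0001 0" --pt "0.0053 0 -0.0001 0" --pt "0.0067 -0.0009 -0.0001 0" --pt "0.0063 -0.0026 -0.0001 0" --pt "0.0054 -0.0041 -0.0001 0" --pt "0.0041 -0.0054 -0.0001 0" --pt "0.0026 -0.0063 -0.0001 0" --pt "0.0009 -0.0067 -0.0001 0" --pt "0 -0.004 0 0" --pt "0 0 0 0" --pt "0.01 0 0 0" --pt "0.01 0 -0.01 0" --pt "0.005 0 -0.02 0" --pt "-0.03 -0.02 -0.03 0" --pt "-0.04 -0.02 -0.02 0" --pt "-0.04 0 0 0" --pt "-0.03 0 0 0" --pt "0 0 0 0"

```text
clock: 10.95
eef_pos: [0.4353, -0.1378, 0.1544]
tool_rot: [0.708, 0.706, -0.001, 0.0]
ft_force: [0.5, 0.6, -0.1]
grip_width: 0.0002
```

```bash
python3 - <<'E'
from h import *
o,im,d,T=top("w6",.081)
w=cloud("wrist",d,T=T)[d>0]
r=np.hypot(w[:,0]-.4733,w[:,1]+.0565);t=w[(r<.024)&(r>.01)&(w[:,2]<.085)&(w[:,2]>.07)];print(len(t),np.median(t[:,2]))
b=w[(w[:,2]>.047)&(w[:,2]<.06)&(r>.035)&(r<.13)];print(len(b),cv2.minAreaRect((b[:,:2]*1000).astype(np.float32)))
C=np.array([473.3,-56.5]);
for th in range(0,90,10):
    a=np.radians(70.2-th);u=np.array([np.cos(a),np.sin(a)]);l=np.array([-u[1],u[0]]);n=-l
    h=max(abs(n[0])*6.7+abs(n[1])*10.5,abs(n[0])*13.8+abs(n[1])*4.6);print(th,(C+78*u+(12+h)*l).round(1),round(h,1))
E
```

```text
t 10.95 pos [ 0.4353 -0.1378  0.1544] F [ 0.5  0.6 -0.1] dark angles [320. 322. 318. 324. 316. 326.] [ 97.  98. 107. 136. 165. 188.] med 213.0
3473 0.08127985205661695
1579 ((490.9061279296875, -8.002388000488281), (36.546539306640625, 24.55778694152832), 70.68960571289062)
0 [474.7  25.9] 14.5
10 [489.3  24.2] 14.3
20 [503.6  19.8] 13.5
30 [517.1  12.5] 12.4
40 [528.4   3.9] 12.4
50 [538.2  -6.9] 12.2
60 [545.9 -19.5] 11.5
70 [551.2 -33.7] 10.5
80 [554.2 -46.6] 11.5
```

View pics/w6.png

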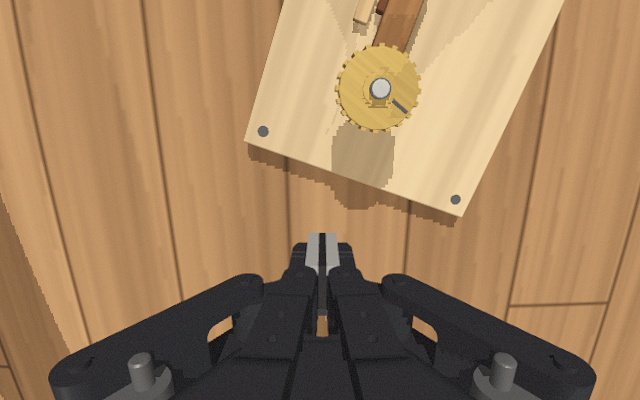

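The line is at 321°, so the nut is at about 701° (12.2 rad, inside 10.8–14.4). The height is 81.3 mm and the bar is still at 70.7°. I now hover on the bar's -x side.

>>> send_rows --pt "0.041 0.005 0 0" --pt "0.041 0.006 0 0" --pt "0.041 0.006 0.01 0" --pt "0.041 0.006 0.02 0" --pt "0 0 0.02 0" --pt "0 0 0 0"

```text
clock: 11.6
eef_pos: [0.4555, 0.0311, 0.1013]
tool_rot: [0.705, 0.709, -0.003, -0.002]
ft_force: [-0.4, -0.5, 0.2]
grip_width: 0.0002
```

```bash
python3 - <<'E'
from h import *
o,im,d,T=wrist("w7");print(o['clock'],o['eef_pos'],o['ft_force'])
w=cloud("wrist",d,T=T);k=(d>0)&(w[...,2]>.03)&(w[...,2]<.048)
x,y=o['eef_pos'][:2]
q=w[k];q=q[(abs(q[:,0]-x)<.09)&(q[:,1]>y-.02)&(q[:,1]<y+.15)&(q[:,0]<.475)];
c=q[q[:,2]>.038]
print(len(c),c.min(0) if len(c) else 0,c.max(0) if len(c) else 0)
E
```

```text
11.6 [0.45545515 0.03105592 0.10133415] [-0.36856386 -0.46453218  0.15119179]
2677 [0.45136831 0.09672006 0.03958704] [0.47499868 0.15507919 0.04583283]
```

View pics/w7.png

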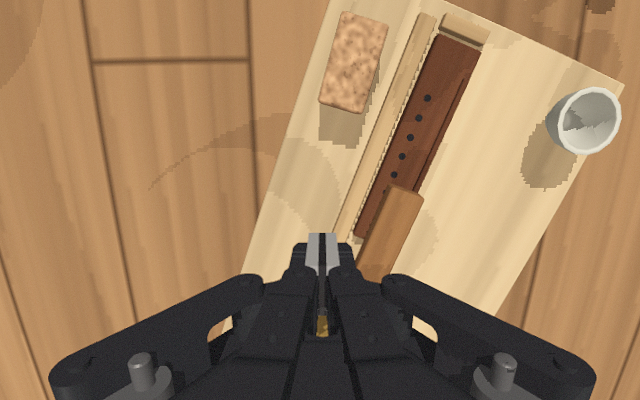

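The cork block's nearest edge is at y=0.097, so the way down is clear. I lower to bar height and start pushing.

>>> send_rows --pt "0 0 0.02 0" --pt "0 0 0.02 0" --pt "0 0 0.017 0" --pt "0 0 0 0" --pt "-0.0025 0.0095 0 0" --pt "-0.0025 0.0095 0 0" --pt "-0.0008 0.0073 0 0" --pt "-0.0009 0.0073 0 0" --pt "-0.0022 0.0072 0 0" --pt "-0.0022 0.0071 0 0"

```text
clock: 12.65
eef_pos: [0.5073, 0.0176, 0.0468]
tool_rot: [0.707, 0.707, -0.0, -0.0]
ft_force: [-1.7, 0.7, 0.2]
grip_width: -0.0003
```

```bash
python3 - <<'E'
from h import *
o,im,d,T=wrist("w8");print(o['clock'],o['eef_pos'],o['ft_force'],o['ft_torque'])
E
```

```text
12.65 [0.50727057 0.017564   0.04682038] [-1.65671149  0.7436463   0.17209122] [-0.03724468  0.3547032   0.0035309 ]
```

View pics/w8.png

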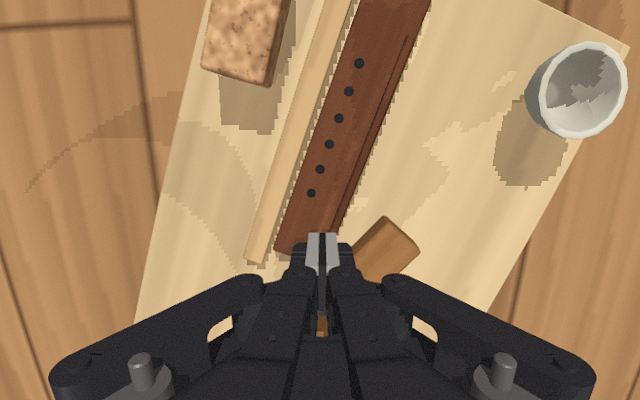

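The bar end at (385,248) has swung about 20°, and the bridge still lies along the fence. I keep pushing.

>>> send_rows --pt "-0.0036 0.0068 0 0" --pt "-0.0037 0.0067 0 0" --pt "-0.0043 0.0057 0 0" --pt "-0.0043 0.0056 0 0" --pt "-0.0054 0.0049 0 0" --pt "-0.0054 0.0049 0 0" --pt "-0.0063 0.0039 0 0" --pt "-0.0063 0.0038 0 0" --pt "-0.0071 0.0027 0 0" --pt "-0.0071 0.0026 0 0" --pt "-0.0065 0.0015 0 0" --pt "-0.006 0.0015 0 0" --pt "0 0 0 0"

```text
clock: 14.0
eef_pos: [0.5579, -0.0493, 0.0469]
tool_rot: [0.707, 0.707, 0.0, 0.0]
ft_force: [0.9, -0.3, -1.0]
grip_width: 0.0
```

```bash
python3 - <<'E'
from h import *
o,im,d,T=wrist("w9");print(o['clock'],o['eef_pos'],o['ft_force'])
E
```

```text
14.0 [ 0.55790056 -0.04934081  0.04692708] [ 0.85880792 -0.32792188 -0.99772191]
```

View pics/w9.png

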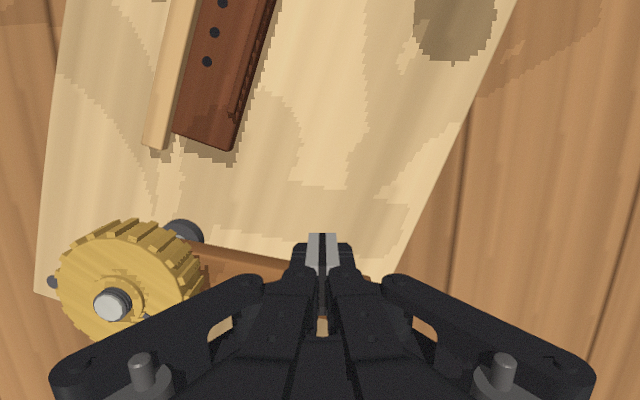

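The bar now points off to the right, about 80° round. I retreat along +y, then go up and back to take a look.

>>> send_rows --pt "0.01 0 0 0" --pt "0.01 0 0 0" --pt "0.005 0 -0.02 0" --pt "0 0 -0.04 0" --pt "0 0 -0.04 0" --pt "0 0 -0.04 0" --pt "-0.03 -0.02 -0.02 0" --pt "-0.04 -0.02 0 0" --pt "-0.04 -0.02 0 0" --pt "-0.03 0 0 0" --pt "0 0 0 0" --pt "0 0 0 0" --pt "0 0 0 0"

```text
clock: 15.35
eef_pos: [0.4978, -0.1619, 0.2067]
tool_rot: [0.706, 0.708, 0.0, -0.0]
ft_force: [-0.4, 0.6, -0.1]
grip_width: -0.0001
```

```bash
python3 - <<'E'
from h import *
o,im,d,T=top("w10",.081)
w=cloud("wrist",d,T=T)[d>0]
r=np.hypot(w[:,0]-.4733,w[:,1]+.0565);t=w[(r<.024)&(r>.01)&(w[:,2]<.085)&(w[:,2]>.07)];print(len(t),np.median(t[:,2]))
b=w[(w[:,2]>.046)&(w[:,2]<.06)&(r>.035)&(r<.13)];print(len(b),cv2.minAreaRect((b[:,:2]*1000).astype(np.float32)),np.degrees(np.arctan2(b[:,1].mean()+.0565,b[:,0].mean()-.4733)))
for n in("side","scene"):
    im,d2=cams.camera(n);cv2.imwrite(f"pics/{n}1.png",im)
a=cv2.imread("pics/side0.png")[180:320,225:400];b=cv2.imread("pics/side1.png")[180:320,225:400]
cv2.imwrite("pics/cmp.png",cv2.resize(np.vstack([a,b]),None,fx=2.1*1,fy=2.1,interpolation=cv2.INTER_CUBIC))
E
```

```text
t 15.35 pos [ 0.4978 -0.1619  0.2067] F [-0.4  0.6 -0.1] dark angles [320. 322. 318. 324. 316. 314.] [113. 130. 134. 178. 182. 211.] med 223.0
2373 0.08138226555099809
2274 ((543.9246826171875, -72.64982604980469), (23.75529670715332, 78.87349700927734), 78.00023651123047) -13.099324602695532
```

View pics/w10.png

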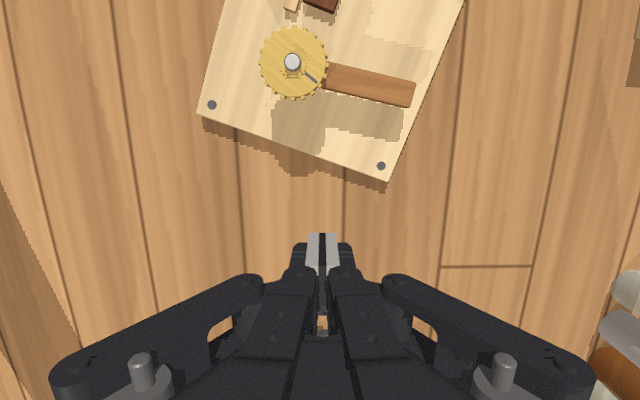

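View pics/cmp.png

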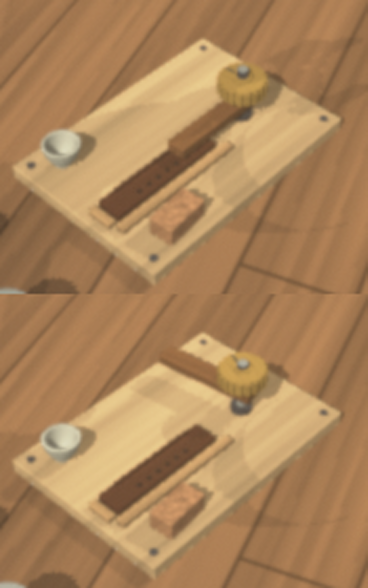

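The bar lies at about -12.5°, a swing of about 83° (1.45 rad). The nut is unchanged at about 12.2 rad, and the bridge, cork block and cup look the same before and after. Handing in.

```bash
python3 -c "
from workcell import order;print(order.job_done())"
```

```text
the job is handed in; nothing more can be done
None
```

The nut is loosened by about two full turns and the bar is swung aside. I handed the job in at about 15.5 s of the 67 s allowed; no verdict is reported.

- **Nut:** I rolled the shut fingertips counter-clockwise around the rim until the nut stood at about 701° (12.2 rad). The range is 10.8 to 14.4 rad. The line on its top is at 321° against 340° at the start, and the nut's top measured 81.3 mm high, which agrees with two turns. The reading did not change when the bar was swung.
- **Bar:** It was still over the bridge (70.7° against about 70° at the start) when the nut was done. I then pushed it clockwise by about 83° (1.45 rad; at least 1.15 was needed).
- **Bridge and other things:** In the before and after side pictures the bridge, cork block and cup look unmoved. I judged this by eye only. I did not compare the glue, tub, brush, spool and jar, but the arm worked only around the jig.
- **Robot:** It ended clear of everything, with only noise on the force reading. The highest contact force I read along the way was about 11 N. No check failed or disagreed.

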